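Walk the red paint tin on to its taped spot

TASK

Walk the heavy red paint tin towards the robot on to its taped spot, without ever lifting it clear of the table: by its top handle, tip it on to its front bottom edge and swing it round on its left front corner, set it down flat, then tip it again and swing it back on its right front corner, one swing each. Leave it standing upright and let go, about in the middle of the yellow outline and square with it. Leave the blue tin, the white angel and the brush pot alone.

Things in the scene. Friction and masses are not known exactly. Their poses are not given: they have to be found in the camera images.
- red_tin: Upright red metal paint tin, 60 (x) x 100 (y) x 146 mm tall, 0.7 to 1 kg, loose. Fixed on its top a stiff white bar handle 18 mm thick (x), 80 mm long (y), 24 mm tall, its middle 182 mm above the underside, 24 mm clear of the lid between posts at both ends: grip it across x at mid-length. Origin: centre of the underside. Front faces -x, towards the robot; y to the robot's left; z up.
- left_corner (a point): The red tin's left front bottom corner (left as seen from the robot): 30 mm to -x and 50 mm to +y of the tin's origin, on the underside. Pivot of the first swing: it stays where it is while the right corner comes round towards the robot.
- right_corner (a point): The red tin's right front bottom corner: 30 mm to -x and 50 mm to -y of the tin's origin, on the underside. Pivot of the second swing. The first swing, some 35 degrees, should bring it to its final place: 30 mm to -x and 50 mm to -y of the outline's middle, in the outline's axes.
- outline: Rectangle of flat yellow masking tape on the black sheeting, 90 (x) by 130 mm (y) inside, tape 12 mm wide, no height to feel. Origin: its middle, on the table. The tin belongs there with its x and y along the outline's; it starts about 60 mm to +x and 20 mm to -y of the middle, so that one swing on each corner brings it home.
- blue_tin: Bystander: same tin in blue, same size, loose, to one side of the outline. Origin: centre of the underside.
- angel: Bystander: white plaster angel figure with wings, 153 mm tall, foot 72 mm across, loose, to one side of the outline. Origin: centre of the underside.
- brush_pot: Bystander: blue glazed pot 66 mm across and 85 mm tall with paint brushes standing in it to about 205 mm, loose, behind the tin. Origin: centre of the underside.
Things that resemble listed ones, but are neither listed nor needed, are in the scene too. Of the things that look like the red_tin, the smallest one is meant.

How it is judged:
On the way, in this order (a step that is already met when the one before it is completed fails the run):
1. the red tin is tipped by more than 5 degrees, its right front corner has come round more than 35 mm, its left front corner is still on the table within 20 mm of where it started (angle between red_tin's own z axis and vertical above 0.08 rad and distance of left_corner from where it was at the start of the episode below 0.02 m and distance of right_corner from where it was at the start of the episode above 0.035 m and height (world z) of left_corner below 0.015 m), for 0.1 s.
2. the red tin is set down flat again (within about 3 degrees) (angle between red_tin's own z axis and vertical below 0.06 rad and height (world z) of red_tin below 0.006 m), for 0.1 s.
3. tipped again by more than 5 degrees, right front corner on the table within 20 mm each way of its final place, left front corner come round to within 42 mm of its final line (angle between red_tin's own z axis and vertical above 0.08 rad and x of right_corner in the frame of outline between -0.05 and -0.01 m and y of right_corner in the frame of outline between -0.07 and -0.03 m and x of left_corner in the frame of outline below 0.012 m and height (world z) of right_corner below 0.015 m), for 0.1 s.
At the end, for the whole second after the job is handed in: The red tin stands upright and still on the table, its middle within 20 mm of the outline's middle and square with the outline within about 11 degrees (horizontal distance between red_tin and outline below 0.02 m and angle between the x axis of red_tin and the x axis of outline, either way round below 0.2 rad and angle between red_tin's own z axis and vertical below 0.05 rad and height (world z) of red_tin below 0.005 m and linear speed of red_tin below 0.02 m/s); the robot touches nothing.
It fails at once if the red tin is lifted clear of the table (both front corners more than 15 mm up) (height (world z) of each of left_corner, right_corner above 0.015 m).
It fails at once if the blue tin, the angel or the brush pot is moved more than 30 mm (distance of any of blue_tin, angel, brush_pot from where it was at the start of the episode above 0.03 m).
It also fails if it takes over 38 s, if anything falls off the work surface, if the arm or the gripper's body presses on something with over 40 N, if the wrist force passes 120 N, or if a joint passes its speed limit or range.

ROBOT

A 7-joint arm with a two-finger parallel gripper is mounted at the origin on the work surface. World frame = base frame: x ahead of the robot, y to its left, z up, the work surface at z = 0. Lengths are in m, angles in rad, forces in N, time in s.
With the tool pointing down it reaches from about 0.35 to 0.9 m from the base axis. Payload 7.2 kg.
Tool frame: the origin (TCP) lies on the centre line of the jaws, within the pads' length; the fingertips stand r.tcp_to_tips ahead of it and the grasp point (between the pads) is the TCP (r.tcp_to_tips is the distance from the TCP to the fingertips, in m); z points along the fingers, x is the direction in which the jaws open and shut, and the axes are right-handed (so a half turn about z gives the same grasp; the last joint's range is limited). The gripper opens to 88 mm and grips with 3 to 60 N. Pads are 20 mm wide; open, the fingers measure 115 mm over their backs; the gripper's body (75 mm by 178 mm) begins 61 mm behind the grasp point.
Start: joints at [-1.255, 0.411, -0.013, 1.596, 0.006, 1.134, -0.082], TCP at [0.234, 0.58, 0.242] pointing down, gripper open.
Joint ranges: [-2.95, 2.95], [-0.29, 1.99], [-1.47, 1.44], [0.14, 2.54], [-1.03, 4.17], [0.13, 1.85], [-2.86, 2.86]. Speed limits (rad/s): [2.39, 2.39, 3.01, 3.01, 3.14, 3.14, 3.14].

INTERFACE

Orientations are given as a unit quaternion [x, y, z, w].
In Python, from station import r, imaging, workorder, recognise, masks_of gives the robot as it stands.
- The arm moves only by the tool drive_tool, never from a script. Its argument "series" is one flat list of numbers, 7 for each row, row after row: the shift along the tool's x, y, z in cm, then the turn, a rotation vector about the tool's x, y, z in rad, then the opening, from -1 (shut) to 1 (fully open), so that 0 is half open. A call has 1 to 12 rows; each row is the pose to reach, as a shift and turn from the pose commanded when the call began, along the tool's axes at that moment; what a row does not reach only later rows make up. A row lasts 1/8 s, in which the tool goes at most 62.5 mm and 10.7 degrees, less where a joint would pass 70% of its speed; a pose out of reach is approached as far as the arm can. A call with a gripper value outside its range is refused whole. The fingers move at their own pace and stop on an object; "newtons" is the grip in N (left out, the last holds). Time passes only in rows, so rows that repeat a pose let the fingers close. It gives the time, the measured TCP pose, the force and the opening at its end, in the units of the state.
- r.read_state(): the state, without advancing time (a new reading comes with each control period).
- imaging.read_camera(name): name is "scene" or "top" or "wrist"; returns the picture (480x640x3 uint8, blue, green, red); there is no depth.
- imaging.camera_info(name): a dict with "mtx" (3x3 intrinsics, pixels), "rvec" (rotation vector, rad) and "tvec" (3), from world to camera coordinates, as OpenCV has them. Camera axes: x right, y down, z forward; pixel columns grow to the right and rows downward; lengths in m; the calibration is good to about 2 mm. A picture is of the moment at which its call begins: read the wrist's pose just before it. camera_info takes no time and is no camera call; for the wrist camera it gives the pose at the moment of the call.
- workorder.hand_in(): hands the job in, once; it reports no verdict.
Trained networks look in the newest picture that a camera, given by its name, has taken for a name from the list of things; names that differ only in an ending like _2 or _b are one class to them, and where a whole thing is asked for, a point or a joint stands for the part that bears it (a point fixed in the world has none). Each returns a list of dicts, best first, with "score" (0 to 1); they miss things now and then, are a little off and sometimes report something else, mostly with a low value. They report only what shows in the picture. A call takes as long as a camera call. They do not tell look-alikes from the thing itself.
- recognise(camera, label): "position" ([column, row] in pixels, amid what is visible of it).
- masks_of(camera, label): "region" (480x640 bool, what is visible of it) and "position" ([column, row] in pixels, amid what is visible of it).
The state is a dict: "t": time; "joint_positions": joint angles; "dq": joint speeds; "tau": joint torques, N m; "ee_pos": TCP position; "ee_rot": TCP orientation; "force": force on the tool from outside, world axes, zero at the start; "torque": the same for the moment, N m; "finger_gap": opening from 0.0 (shut) to 1.0 (fully open).
Only numpy, scipy, OpenCV 4.12 (cv2) and the standard library are available. Lean on these libraries where they do the work, as an engineer would, in place of code of your own. Each camera call takes 0.05 s, during which the arm holds its last target.

## Working session

There is one attempt and no reset: what is moved stays moved. The work goes in short steps, Python scripts to look and compute and a tool call to move; the robot and the scene stay as the last step left them, time stands still between calls to the robot, and variables do not carry over. Pictures are saved under pics/ and viewed, and the job is handed in when it is done.

Besides the shell and the picture viewer there is one more tool, called after "Call:" in YAML: its name, and indented under it one key for each argument. drive_tool: Moves the arm, as the interface text tells. Its arguments: {"type":"object","properties":{"series":{"type":"array","items":{"type":"number"}},"newtons":{"type":"number"}},"required":["series"]}

```bash
mkdir -p pics; ls; python3 - <<'E'
from station import r, imaging, workorder, recognise, masks_of
import cv2
s=r.read_state();print(s,r.tcp_to_tips)
for c in ("scene","top","wrist"):
    im=imaging.read_camera(c);cv2.imwrite(f"pics/a_{c}.png",im)
    i=imaging.camera_info(c);print(c,i)
    for n in ("red_tin","outline","blue_tin","angel","brush_pot"):
        if c!="wrist": print(n,[(x["position"],round(x["score"],2)) for x in recognise(c,n)])
E
```

```text
pics
{'t': 0.0, 'joint_positions': array([-1.25520516,  0.41188595, -0.0127368 ,  1.5970586 ,  0.00559314,
        1.13431994, -0.08220525]), 'dq': array([ 6.92726525e-04, -6.00569110e-04, -7.76817903e-05,  2.12402697e-04,
       -1.01505198e-03,  1.35313943e-03,  7.02589052e-04]), 'tau': array([ 2.48520701e-04, -5.87951803e+01,  6.41998965e-01, -2.91086286e+01,
       -5.38608455e-02,  1.78796699e-02,  1.34175907e-04]), 'ee_pos': array([0.23386223, 0.57906485, 0.24081167]), 'ee_rot': array([ 8.28975631e-01,  5.59284127e-01, -6.48881216e-04,  4.98352463e-04]), 'force': array([ 0.97555131, -0.85670866,  1.69097498]), 'torque': array([-0.01054239,  0.03692041,  0.00399704]), 'finger_gap': 1.0022376717214518} 0.019
scene {'mtx': array([[449.43734158,   0.        , 316.5578344 ],
       [  0.        , 449.43734158, 245.74577151],
       [  0.        ,   0.        ,   1.        ]]), 'rvec': array([ 0.3693637 , -3.03681618,  0.4814151 ]), 'tvec': array([0.5458395 , 0.14130051, 0.96719469])}
red_tin [([453.4, 167.0], 0.76), ([321.5, 165.4], 0.59), ([302.8, 60.8], 0.59)]
outline [([349.9, 21
[... 230 characters left out ...]
    [  0.        ,   0.        ,   1.        ]]), 'rvec': array([ 2.15763752, -2.20786215,  0.10177868]), 'tvec': array([0.02727439, 0.54012066, 0.98858541])}
red_tin [([416.0, 217.8], 0.97), ([523.3, 162.4], 0.87), ([439.7, 355.9], 0.78)]
outline [([375.2, 264.3], 0.71)]
blue_tin [([312.8, 207.6], 0.74)]
angel [([498.4, 260.2], 0.84), ([408.6, 129.6], 0.6), ([417.6, 216.3], 0.22)]
brush_pot [([408.4, 131.2], 0.91)]
wrist {'mtx': array([[376.77417326,   0.        , 318.34659389],
       [  0.        , 376.77417326, 239.17347141],
       [  0.        ,   0.        ,   1.        ]]), 'rvec': array([-2.38200966, -1.6082096 , -0.25023741]), 'tvec': array([-0.62488902, -0.03728449,  0.39275789])}
```

View pics/a_scene.png

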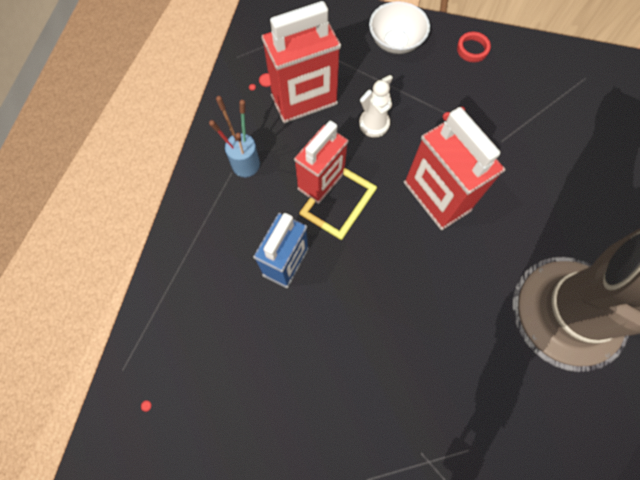

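View pics/a_top.png

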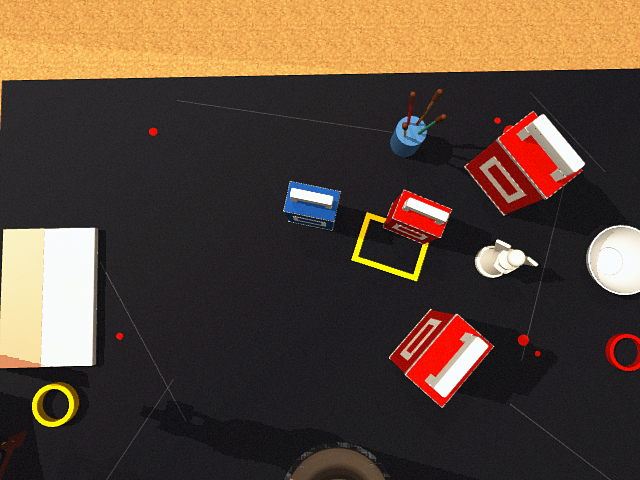

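The scene view shows the small red tin at (322,165), the tape outline at (340,205), the blue tin at (280,250), the angel at (375,110) and the pot at (240,155). In the top view the small red tin is at (417,217). The two larger red tins are decoys. Next I'll fit poses.

```bash
cat > h.py <<'E'
import numpy as np, cv2
from station import r, imaging, workorder, recognise, masks_of
from scipy.optimize import minimize, least_squares
from scipy.spatial.transform import Rotation as R
def P(info,X):
    return cv2.projectPoints(np.asarray(X,float).reshape(-1,3),info["rvec"],info["tvec"],info["mtx"],None)[0][:,0]
def ray(info,uv,z=0):
    Rm=cv2.Rodrigues(info["rvec"])[0];c=-Rm.T@info["tvec"].ravel()
    d=Rm.T@np.linalg.solve(info["mtx"],[uv[0],uv[1],1]);return c+d*(z-c[2])/d[2]
def boxpts(x,y,yaw,sc=1):
    b=[(sx*.03,sy*.05,z) for sx in(-1,1) for sy in(-1,1) for z in(0,.146)]
    h=[(sx*.009,sy*.04,z) for sx in(-1,1) for sy in(-1,1) for z in(.146,.194)]
    Rz=R.from_euler("z",yaw).as_matrix()
    return [np.array(q)*sc@Rz.T+[x,y,0] for q in(b,h)]
def sil(info,p):
    S=8;m=np.zeros((480,640),np.uint8)
    for q in boxpts(*p):
        hull=cv2.convexHull(P(info,q).astype(np.float32))
        cv2.fillConvexPoly(m,np.round(hull*16).astype(np.int32),255,cv2.LINE_AA,4)
    return m/255.
def fit(masks,infos,p0):
    def f(p): return sum(np.abs(sil(infos[k],p)-masks[k]).sum() for k in masks)
    best=None
    for dy in(-.3,0,.3):
        q=np.array(p0)+[0,0,dy]
        s=np.vstack([q,q+[.02,0,0],q+[0,.02,0],q+[0,0,.3]])
        o=minimize(f,q,method="Nelder-Mead",options=dict(initial_simplex=s,xatol=1e-4,fatol=.5))
        if best is None or o.fun<best.fun: best=o
    return best.x,best.fun
E
python3 - <<'E'
from h import *
infos={};ims={}
masks={n:{} for n in("red_tin","blue_tin")}
for c in("scene","top"):
    infos[c]=imaging.camera_info(c);ims[c]=imaging.read_camera(c)
    for n,pos in(("red_tin",{"scene":(322,165),"top":(416,218)}),("blue_tin",{"scene":(280,250),"top":(312,207)})):
        L=masks_of(c,n)
        b=min(L,key=lambda d:np.hypot(*(np.array(d["position"])-pos[c])))
        print(c,n,b["position"],b["score"],b["region"].sum());masks[n][c]=b["region"].astype(float)
for n in masks:
    g=ray(infos["top"],{"red_tin":(416,218),"blue_tin":(312,207)}[n],.1)
    p,e=fit(masks[n],infos,[g[0],g[1],0]); print(n,p,np.degrees(p[2]),e)
    for c in infos: print(c,fit({c:masks[n][c]},infos,[g[0],g[1],0]))
    for c in ims:
        for q in boxpts(*p): cv2.polylines(ims[c],[np.int32(cv2.convexHull(P(infos[c],q).astype(np.float32)))],True,(0,255,0),1)
# outline
raw={c:imaging.read_camera(c) for c in infos}
for c in infos:
    hsv=cv2.cvtColor(raw[c],cv2.COLOR_BGR2HSV)
    m=cv2.inRange(hsv,(22,120,120),(38,255,255))
    ctr={"scene":(340,205),"top":(390,247)}[c]
    v,u=np.nonzero(m);k=np.hypot(u-ctr[0],v-ctr[1])<60;u,v=u[k],v[k]
    W=np.array([ray(infos[c],(a,b))[:2] for a,b in zip(u,v)])
    def f(p):
        d=(W-p[:2])@np.array([[np.cos(p[2]),-np.sin(p[2])],[np.sin(p[2]),np.cos(p[2])]])
        d=np.abs(d)-[.051,.071]
        out=np.maximum(d[:,0],d[:,1])  # distance to centreline rect
        o2=np.where((d>0).all(1),np.hypot(d[:,0],d[:,1]),out)
        return o2
    for y0 in(-.3,0,.3):
        o=least_squares(f,[*W.mean(0),y0],loss="soft_l1",f_scale=.005);print(c,"outline",o.x,np.degrees(o.x[2]),o.cost,len(W))
    for hx,hy in((.045,.065),(.057,.077)):
        Rz=R.from_euler("z",o.x[2]).as_matrix()
        q=np.array([(hx,hy,0),(hx,-hy,0),(-hx,-hy,0),(-hx,hy,0)])@Rz.T+[o.x[0],o.x[1],0]
        cv2.polylines(ims[c],[np.int32(P(infos[c],q))],True,(255,0,255),1)
a=cv2.resize(ims["scene"][80:320,200:440],(400*1,400),interpolation=cv2.INTER_CUBIC)
b=cv2.resize(ims["top"][90:330,270:510],(400,400),interpolation=cv2.INTER_CUBIC)
cv2.imwrite("pics/b.png",np.hstack([a,b]))
for n,c,z in(("angel","top",.07),("brush_pot","top",.05)):
  d=recognise("top",n)[0]["position"];print(n,ray(infos["top"],d,z))
print(r.read_state()["t"])
E
```

```text
scene red_tin [301.7, 59.0] 0.81 6906
scene blue_tin [280.3, 248.4] 0.59 2546
top red_tin [415.6, 218.5] 0.94 2368
top blue_tin [310.0, 207.7] 0.78 2049
red_tin [ 0.59461685 -0.17654878 -0.35004653] -20.056188984796904 9871.337254901962
scene (array([0.50611741, 0.24096559, 0.06606097]), np.float64(8996.152941176471))
top (array([ 0.59438892, -0.17628972, -0.39645559]), np.float64(124.27058823529411))
blue_tin [ 0.62381563  0.03833185 -0.23992334] -13.746594893463774 250.8039215686274
scene (array([ 0.62383647,  0.03943423, -0.23269819]), np.float64(131.87843137254902))
top (array([ 0.62384799,  0.03757231, -0.2273345 ]), np.float64(104.98431372549021))
scene outline [ 0.54357889 -0.13486287 -0.35987956] -20.619579650121032 0.005881514883464725 434
scene outline [ 0.54357893 -0.13486292 -0.35987788] -20.619483755203078 0.005881514885598472 434
scene outline [ 0.54357895 -0.13486295 -0.35987704] -20.619435509004003 0.005881514886903464 434
top outline [ 0.54419855 -0.13749828 -0.34031401] -19.498556663136146 0.004834513870173461 885
top outline [ 0.54419855 -0.13749827 -0.34031561] -19.49864829069954 0.0048345138708232 885
top outline [ 0.54419855 -0.13749828 -0.34031407] -19.49855992774681 0.004834513870160432 885
angel [ 0.50252874 -0.35318154  0.07      ]
brush_pot [ 0.78852308 -0.17808104  0.05      ]
1.15
```

View pics/b.png

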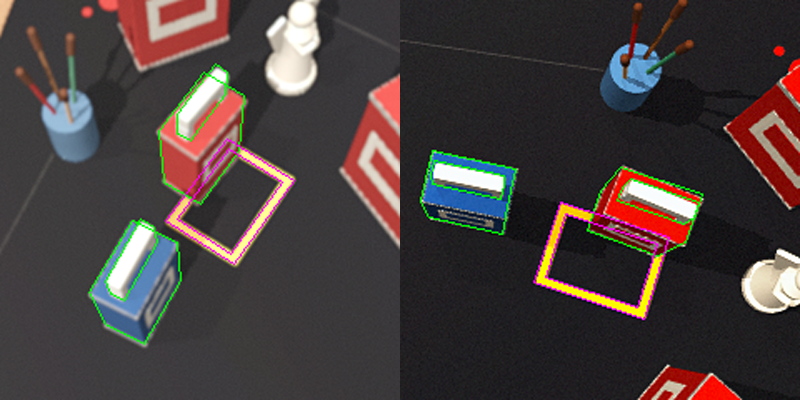

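The fits agree with the stated start offset: the tin is about +60/-20 mm from the outline's middle. The scene mask picked a decoy, though. I'll refine the red tin with a colour mask and locate the big decoys for clearance.

```bash
python3 - <<'E'
from h import *
infos={c:imaging.camera_info(c) for c in("scene","top")}
m={}
for c in infos:
    im=cv2.imread(f"pics/a_{c}.png").astype(int);b,g,rr=im[...,0],im[...,1],im[...,2]
    red=(rr>70)&(rr>1.8*b)&(rr>1.8*g); wh=(im.min(2)>110)
    box={"scene":(295,120,350,205),"top":(380,187,455,245)}[c]
    k=np.zeros((480,640),np.uint8);x0,y0,x1,y1=box
    k[y0:y1,x0:x1]=(red|wh)[y0:y1,x0:x1]
    k=cv2.morphologyEx(k,cv2.MORPH_CLOSE,np.ones((7,7)))
    n,l,st,_=cv2.connectedComponentsWithStats(k);j=1+np.argmax(st[1:,4]);m[c]=(l==j)*1.
    print(c,m[c].sum())
p,e=fit(m,infos,[.594,-.176,-.35]);print(p,e)
for c in m: print(c,fit({c:m[c]},infos,[.594,-.176,-.35]))
vis=[]
for c,(x0,y0) in (("scene",(260,100)),("top",(350,150))):
    im=cv2.imread(f"pics/a_{c}.png")[y0:y0+130,x0:x0+130]; im=cv2.resize(im,None,fx=3,fy=3,interpolation=cv2.INTER_CUBIC)
    for q in boxpts(*p):
        uv=(P(infos[c],q)-[x0,y0]+.5)*3
        for i in range(8):
            for j in (1,2,4):
                if not i&j: cv2.line(im,tuple(int(t) for t in uv[i]),tuple(int(t) for t in uv[i|j]),(0,255,0),1)
    vis.append(im)
cv2.imwrite("pics/c.png",np.hstack(vis))
# big tins: base corners from the scene view
for n,c,uv in(("bigA base corners","scene",[(408,185),(445,226),(472,208)]),("bigB","scene",[(281,119),(337,105),(268,78)])):
    print(n,[ray(infos[c],q)[:2].round(3) for q in uv])
E
```

```text
scene 2802.0
top 2330.0
[ 0.5956322  -0.1755441  -0.40703101] 363.10196078431375
scene (array([ 0.59575618, -0.17505909, -0.4114369 ]), np.float64(205.3686274509804))
top (array([ 0.59473298, -0.17560764, -0.41817032]), np.float64(152.0549019607843))
bigA base corners [array([ 0.392, -0.212]), array([ 0.292, -0.13 ]), array([ 0.238, -0.19 ])]
bigB [array([ 0.732, -0.316]), array([ 0.606, -0.388]), array([ 0.797, -0.426])]
```

View pics/c.png

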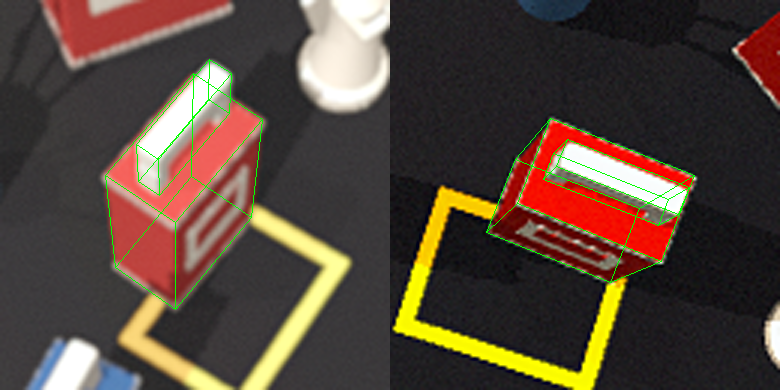

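The refined tin pose is (0.5955, -0.1755) with yaw -23.5°, and the overlay matches both views. The outline is at (0.544, -0.1365) with yaw -20°. Now I'll plan the approach.

```bash
cat > plan.py <<'E'
from h import *
TIN=np.array([.5955,-.1755,-.41]); OUT=np.array([.5440,-.1365,-.35])
def down(psi): return np.array([[np.cos(psi),np.sin(psi),0],[np.sin(psi),-np.cos(psi),0],[0,0,-1.]])
def H(Rm,p):
    T=np.eye(4);T[:3,:3]=Rm;T[:3,3]=p;return T
def cur():
    s=r.read_state();return H(R.from_quat(s["ee_rot"]).as_matrix(),s["ee_pos"]),s
def emit(Ts,g,base=None):
    T0=cur()[0] if base is None else base
    out=[]
    for T,gg in zip(Ts,g):
        D=np.linalg.inv(T0)@T
        out+= [*np.round(D[:3,3]*100,2),*np.round(R.from_matrix(D[:3,:3]).as_rotvec(),3),gg]
    print(len(Ts),"["+", ".join(f"{v:g}" for v in out)+"]")
def tin(yaw,tilt,corner,world,dz=0):
    """tin matrix with local corner held at world xy"""
    Rm=R.from_euler("z",yaw).as_matrix()@R.from_euler("y",-tilt).as_matrix()
    p=np.array([world[0],world[1],dz])-Rm@np.array(corner);return H(Rm,p)
LC=np.array([-.03,.05,0]);RC=np.array([-.03,-.05,0])
def cw(pose,c): return (R.from_euler("z",pose[2]).as_matrix()@c)[:2]+pose[:2]
E
python3 - <<'E'
from plan import *
L0=cw(TIN,LC);Rf=cw(OUT,RC);d=Rf-L0;print("L0",L0,"Rf",Rf,"dist",np.hypot(*d),"yaw1",np.degrees(np.arctan2(d[0],-d[1])*-1))
T,s=cur();p=s["ee_pos"];print(s["t"],p)
a0=np.arctan2(p[1],p[0]);r0=np.hypot(p[0],p[1]);a1=np.arctan2(TIN[1],TIN[0]);r1=np.hypot(*TIN[:2])
psi0=np.arctan2(T[1,0],T[0,0]);print(psi0)
Ts=[]
for k in range(1,21):
    f=k/20;a=a0+f*(a1-a0);rr=r0+f*(r1-r0);z=p[2]+(.32-p[2])*min(1,f*4)
    Ts.append(H(down(psi0+f*(TIN[2]-psi0)),[rr*np.cos(a),rr*np.sin(a),z]))
emit(Ts[:12],[1]*12)
E
```

```text
L0 [ 0.58791684 -0.11768568] Rf [ 0.49867393 -0.1731817 ] dist 0.10509094207995488 yaw1 58.12443855986945
1.15 [0.23404103 0.57952523 0.24164502]
1.1869688047214193
12 [-0.19, 4.6, -1.57, -0, -0, 0.08, 1, -0.72, 9.17, -3.13, -0, -0, 0.16, 1, -1.58, 13.69, -4.7, -0, -0, 0.24, 1, -2.77, 18.13, -6.27, -0, -0, 0.319, 1, -4.29, 22.47, -7.84, -0, -0, 0.399, 1, -6.12, 26.68, -7.84, -0, -0, 0.479, 1, -8.26, 30.75, -7.84, -0, -0, 0.559, 1, -10.68, 34.65, -7.84, -0, -0, 0.639, 1, -13.39, 38.36, -7.84, -0, -0, 0.719, 1, -16.36, 41.85, -7.84, -0, -0, 0.798, 1, -19.59, 45.12, -7.84, -0, -0, 0.878, 1, -23.04, 48.14, -7.84, -0, -0, 0.958, 1]
```

Call:
drive_tool:
  series: [-0.2, 4.6, -1.6, 0, 0, 0.08, 1, -0.7, 9.2, -3.1, 0, 0, 0.16, 1, -1.6, 13.7, -4.7, 0, 0, 0.24, 1, -2.8, 18.1, -6.3, 0, 0, 0.32, 1, -4.3, 22.5, -7.8, 0, 0, 0.4, 1, -6.1, 26.7, -7.8, 0, 0, 0.48, 1, -8.3, 30.7, -7.8, 0, 0, 0.56, 1, -10.7, 34.6, -7.8, 0, 0, 0.64, 1, -13.4, 38.4, -7.8, 0, 0, 0.72, 1, -16.4, 41.8, -7.8, 0, 0, 0.8, 1, -19.6, 45.1, -7.8, 0, 0, 0.88, 1, -23.0, 48.1, -7.8, 0, 0, 0.96, 1]
  newtons: 60

```text
t: 2.65
ee_pos: [0.5945, 0.1848, 0.3197]
ee_rot: [0.994, 0.112, 0.0, -0.0]
force: [0.4, 0.2, -0.6]
finger_gap: 1.002
```

```bash
python3 - <<'E'
from plan import *
T,s=cur();p=s["ee_pos"];print(s["t"],p,s["force"])
a0=np.arctan2(p[1],p[0]);r0=np.hypot(p[0],p[1]);a1=np.arctan2(TIN[1],TIN[0]);r1=np.hypot(*TIN[:2])
psi0=np.arctan2(T[1,0],T[0,0]);print(psi0)
Ts=[]
for k in range(1,10):
    f=k/9;a=a0+f*(a1-a0);rr=r0+f*(r1-r0);z=p[2]+(.30-p[2])*f
    Ts.append(H(down(psi0+f*(TIN[2]-psi0)),[rr*np.cos(a),rr*np.sin(a),z]))
emit(Ts+[Ts[-1]],[1]*10)
E
```

```text
2.65 [0.59447983 0.18479315 0.31965334] [ 0.44535804  0.15218838 -0.64129151]
0.22443790854992365
10 [0.16, 4.06, 0.22, -0, -0, 0.07, 1, 0.06, 8.13, 0.44, -0, -0, 0.141, 1, -0.31, 12.17, 0.65, -0, -0, 0.211, 1, -0.95, 16.18, 0.87, -0, -0, 0.282, 1, -1.84, 20.15, 1.09, -0, -0, 0.352, 1, -2.99, 24.04, 1.31, -0, -0, 0.423, 1, -4.39, 27.85, 1.53, -0, -0, 0.493, 1, -6.04, 31.56, 1.75, -0, -0, 0.564, 1, -7.92, 35.15, 1.96, -0, -0, 0.634, 1, -7.92, 35.15, 1.96, -0, -0, 0.634, 1]
```

Call:
drive_tool:
  series: [0.2, 4.1, 0.2, 0, 0, 0.07, 1, 0.1, 8.1, 0.4, 0, 0, 0.14, 1, -0.3, 12.2, 0.6, 0, 0, 0.21, 1, -0.9, 16.2, 0.9, 0, 0, 0.28, 1, -1.8, 20.1, 1.1, 0, 0, 0.35, 1, -3.0, 24.0, 1.3, 0, 0, 0.42, 1, -4.4, 27.8, 1.5, 0, 0, 0.49, 1, -6.0, 31.6, 1.7, 0, 0, 0.56, 1, -7.9, 35.1, 2.0, 0, 0, 0.63, 1, -7.9, 35.1, 2.0, 0, 0, 0.63, 1]

```text
t: 3.9
ee_pos: [0.5944, -0.1777, 0.2999]
ee_rot: [0.979, -0.203, 0.0, 0.001]
force: [0.3, -0.3, 0.8]
finger_gap: 1.003
```

```bash
python3 - <<'E'
from plan import *
T,s=cur();i=imaging.camera_info("wrist");im=imaging.read_camera("wrist")
print(s["t"],s["ee_pos"],np.arctan2(T[1,0],T[0,0]),s["force"])
for q in boxpts(*TIN):
    uv=P(i,q)
    for a in range(8):
        for j in(1,2,4):
            if not a&j: cv2.line(im,tuple(int(t) for t in uv[a]),tuple(int(t) for t in uv[a|j]),(0,255,0),1)
cv2.imwrite("pics/w1.png",im)
Td=H(down(TIN[2]),[TIN[0],TIN[1],.182])
p0=T[:3,3];Ts=[]
Ts.append(H(Td[:3,:3],[TIN[0],TIN[1],p0[2]]))
for z in(.26,.225,.2,.182,.182): Ts.append(H(Td[:3,:3],[TIN[0],TIN[1],z]))
emit(Ts,[1]*6)
E
```

```text
3.9 [ 0.59440472 -0.17771678  0.29985469] -0.4096250554039349 [ 0.34008248 -0.28061559  0.84399866]
6 [0.03, 0.04, -0.01, 0, -0, 0.004, 1, 0.03, 0.04, 3.97, 0, -0, 0.004, 1, 0.03, 0.04, 7.47, 0, -0, 0.004, 1, 0.02, 0.04, 9.97, 0, -0, 0.004, 1, 0.02, 0.04, 11.77, 0, -0, 0.004, 1, 0.02, 0.04, 11.77, 0, -0, 0.004, 1]
```

View pics/w1.png

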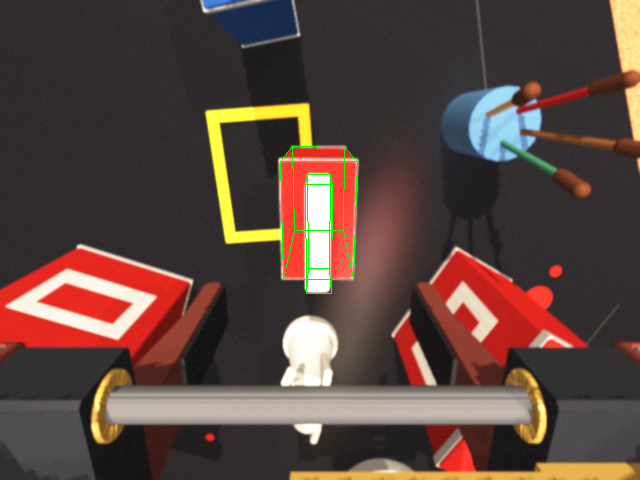

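The wrist overlay lies on the tin and its handle (about 318,230), so the pose is confirmed. I'll descend and grip.

Call:
drive_tool:
  series: [0, 0, 2, 0, 0, 0, 1, 0, 0, 5, 0, 0, 0, 1, 0, 0, 8, 0, 0, 0, 1, 0, 0, 10.5, 0, 0, 0, 1, 0, 0, 11.8, 0, 0, 0, 1, 0, 0, 11.8, 0, 0, 0, 0.2, 0, 0, 11.8, 0, 0, 0, -0.6, 0, 0, 11.8, 0, 0, 0, -1, 0, 0, 11.8, 0, 0, 0, -1, 0, 0, 11.8, 0, 0, 0, -1]
  newtons: 60

```text
t: 5.2
ee_pos: [0.5961, -0.1736, 0.182]
ee_rot: [0.98, -0.2, 0.0, -0.0]
force: [-0.7, 0.4, -0.2]
finger_gap: 0.47
```

```bash
python3 - <<'E'
from plan import *
imaging.read_camera("top");imaging.read_camera("top")
T,s=cur();print(s["t"],s["ee_pos"],np.arctan2(T[1,0],T[0,0]),s["force"],s["finger_gap"]*88)
np.save("T_grip.npy",T)
# tin flat pose: yaw from tool, position from vision
psi=np.arctan2(T[1,0],T[0,0]);print(np.linalg.inv(T)@np.array([*TIN[:2],.182,1]))
E
```

```text
5.3 [ 0.59596635 -0.17363279  0.18176018] -0.4030374694280588 [-0.87624261 -0.15212067 -0.44906137] 33.52154328161236
[ 3.03391015e-04  1.90048064e-03 -2.39996184e-04  1.00000000e+00]
```

Call:
drive_tool:
  series: [0, 0, 0, 0, 0, 0, -1, 0, 0, 0, 0, 0, 0, -1, 0, 0, 0, 0, 0, 0, -1, 0, 0, 0, 0, 0, 0, -1]

```text
t: 5.8
ee_pos: [0.5959, -0.1736, 0.1816]
ee_rot: [0.98, -0.2, -0.0, -0.0]
force: [-1.8, -0.2, -0.8]
finger_gap: 0.201
```

```bash
cat > swing1.py <<'E'
from plan import *
T,s=cur();psi=np.arctan2(T[1,0],T[0,0]);print(s["t"],s["ee_pos"],psi,s["force"],s["finger_gap"]*88)
np.save("T_grip.npy",T)
# y along tool from vision, x from grip
o=T[:3,3].copy();e=np.array([-np.sin(psi),np.cos(psi)])
xy=o[:2]+e*(e@(TIN[:2]-o[:2]));M0=H(R.from_euler("z",psi).as_matrix(),[*xy,0])
G=np.linalg.inv(M0)@T;np.save("G.npy",G);print("tin",xy,psi)
L0=(M0@[*LC,1])[:2];np.save("L0.npy",L0)
Rf=cw(OUT,RC);d=Rf-L0;y1=np.arctan2(d[0],-d[1]);print(np.hypot(*d),np.degrees(y1))
Ts=[tin(psi,t,LC,L0,.001)@G for t in(.05,.1,.15,.2,.22,.22)]
emit(Ts,[-1]*6)
E
python3 swing1.py
```

```text
5.8 [ 0.59587724 -0.17363079  0.18159458] -0.40301033642778955 [-1.75362423 -0.18256226 -0.78357956] 17.66139097886093
tin [ 0.59514486 -0.17534859] -0.40301033642778955
0.10449869670177063 -57.85950028544342
6 [-0.91, 0, -0.23, 0, 0.05, 0, -1, -1.83, 0, -0.31, 0, 0.1, 0, -1, -2.75, 0, -0.34, 0, 0.15, 0, -1, -3.67, 0, -0.33, 0, 0.2, 0, -1, -4.04, 0, -0.32, 0, 0.22, 0, -1, -4.04, 0, -0.32, 0, 0.22, 0, -1]
```

Call:
drive_tool:
  series: [-0.9, 0, -0.23, 0, 0.05, 0, -1, -1.8, 0, -0.31, 0, 0.1, 0, -1, -2.75, 0, -0.34, 0, 0.15, 0, -1, -3.7, 0, -0.33, 0, 0.2, 0, -1, -4.05, 0, -0.32, 0, 0.22, 0, -1, -4.05, 0, -0.32, 0, 0.22, 0, -1]

```text
t: 6.55
ee_pos: [0.5577, -0.1571, 0.1841]
ee_rot: [0.974, -0.199, 0.106, 0.022]
force: [-0.6, -0.1, -7.4]
finger_gap: 0.204
```

```bash
cat > est.py <<'E'
from plan import *
def est():
    T,s=cur();G=np.load("G.npy");M=T@np.linalg.inv(G)
    print("t",s["t"],"pos",s["ee_pos"].round(4),"F",s["force"].round(1),"tq",s["torque"].round(2),"gap",round(s["finger_gap"]*88,1))
    print("tilt",np.arccos(M[2,2]).round(3),"yaw",np.arctan2(M[1,1],M[0,1])-np.pi/2,"L",(M@[*LC,1])[:3].round(4),"R",(M@[*RC,1])[:3].round(4),"L0",np.load("L0.npy"))
    return T,M,G
E
python3 - <<'E'
from est import *
im=imaging.read_camera("scene");cv2.imwrite("pics/s2.png",cv2.resize(im[80:280,220:460],(720,600)))
est()
E
```

```text
t 6.6 pos [ 0.5582 -0.1574  0.1843] F [ 1.1  0.1 -8.3] tq [0.21 0.71 0.02] gap 17.8
tilt 0.218 yaw -0.40265286044842874 L [ 5.862e-01 -1.170e-01  5.000e-04] R [ 5.47e-01 -2.09e-01  5.00e-04] L0 [ 0.58715779 -0.11758868]
```

View pics/s2.png

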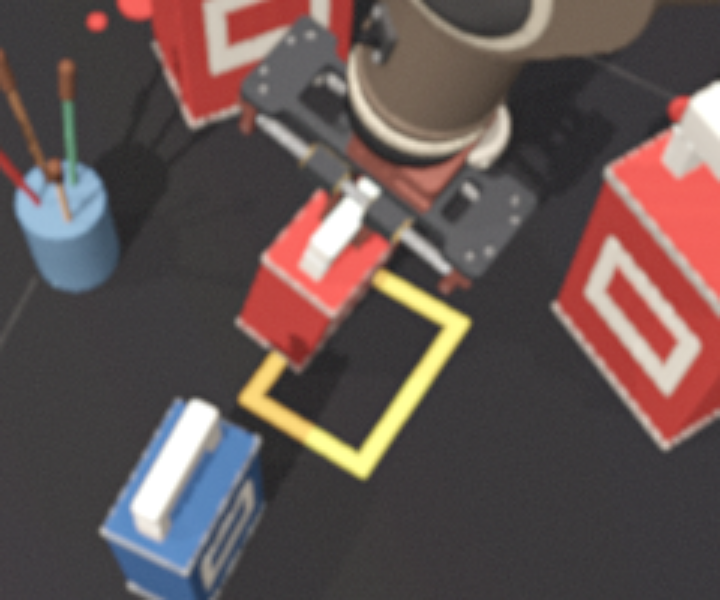

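The tin is tipped about 12.5°, its front edge is on the table (L and R corners at z≈0.5 mm) and it is firmly gripped. Now swing 1.

```bash
python3 - <<'E'
from est import *
T,M,G=est();L0=np.load("L0.npy");Rf=cw(OUT,RC);d=Rf-L0;y1=np.arctan2(d[0],-d[1]);L1=Rf-.1*d/np.hypot(*d)
y0=-.403;Ts=[]
for k in range(1,12):
    f=min(1,k/10);Ts.append(tin(y0+f*(y1-y0),.22,LC,L0+f*(L1-L0),.0005)@G)
emit(Ts,[-1]*11)
E
```

```text
t 6.6 pos [ 0.5582 -0.1574  0.1843] F [ 1.1  0.1 -8.3] tq [0.21 0.71 0.02] gap 17.8
tilt 0.218 yaw -0.40265286044842874 L [ 5.862e-01 -1.170e-01  5.000e-04] R [ 5.47e-01 -2.09e-01  5.00e-04] L0 [ 0.58715779 -0.11758868]
11 [-0.24, -0.02, -0.05, -0.013, 0.002, 0.06, -1, -0.55, -0.07, -0.12, -0.026, 0.002, 0.119, -1, -0.85, -0.14, -0.18, -0.039, 0.002, 0.178, -1, -1.14, -0.22, -0.25, -0.053, 0.002, 0.237, -1, -1.42, -0.33, -0.31, -0.066, 0.002, 0.297, -1, -1.69, -0.44, -0.37, -0.079, 0.002, 0.356, -1, -1.96, -0.58, -0.43, -0.092, 0.002, 0.415, -1, -2.21, -0.73, -0.49, -0.105, 0.002, 0.474, -1, -2.45, -0.89, -0.54, -0.118, 0.002, 0.534, -1, -2.69, -1.06, -0.59, -0.132, 0.002, 0.593, -1, -2.69, -1.06, -0.59, -0.132, 0.002, 0.593, -1]
```

Call:
drive_tool:
  series: [-0.24, 0, -0.05, -0.013, 0, 0.06, -1, -0.55, -0.07, -0.12, -0.026, 0, 0.12, -1, -0.85, -0.14, -0.18, -0.039, 0, 0.18, -1, -1.15, -0.22, -0.25, -0.053, 0, 0.24, -1, -1.4, -0.33, -0.31, -0.066, 0, 0.3, -1, -1.7, -0.44, -0.37, -0.079, 0, 0.355, -1, -1.95, -0.58, -0.43, -0.092, 0, 0.415, -1, -2.2, -0.73, -0.49, -0.105, 0, 0.475, -1, -2.45, -0.9, -0.54, -0.118, 0, 0.535, -1, -2.7, -1.06, -0.59, -0.132, 0, 0.593, -1, -2.7, -1.06, -0.59, -0.132, 0, 0.593, -1]

```text
t: 7.98
ee_pos: [0.5379, -0.1367, 0.1845]
ee_rot: [0.87, -0.481, 0.096, 0.053]
force: [0.9, 0.3, -8.9]
finger_gap: 0.205
```

```bash
python3 - <<'E'
from est import *
im=imaging.read_camera("top");cv2.imwrite("pics/t3.png",cv2.resize(im[150:310,280:500],(792,576)))
T,M,G=est();Rf=cw(OUT,RC);print("Rf",Rf)
yaw=np.arctan2(M[1,1],M[0,1])-np.pi/2
Lc=(M@[*LC,1])[:2]
emit([tin(yaw,t,LC,Lc,z)@G for t,z in((.17,0),(.12,0),(.07,0),(.03,0),(0,0),(0,-.0005),(0,-.0005))],[-1]*7)
E
```

```text
t 8.025 pos [ 0.5379 -0.137   0.1846] F [-0.3 -0.9 -9. ] tq [ 0.6   0.52 -0.04] gap 17.4
tilt 0.22 yaw -1.0088531741316473 L [ 0.5841 -0.1201  0.0008] R [ 0.4995 -0.1734  0.0008] L0 [ 0.58715779 -0.11758868]
Rf [ 0.49867393 -0.1731817 ]
7 [0.89, 0, 0.25, 0, -0.05, 0, -1, 1.78, 0, 0.47, 0, -0.1, 0, -1, 2.66, 0, 0.73, 0, -0.15, 0, -1, 3.36, 0, 0.97, 0, -0.19, 0, -1, 3.87, 0, 1.17, 0, -0.22, 0, -1, 3.86, 0, 1.22, 0, -0.22, 0, -1, 3.86, 0, 1.22, 0, -0.22, 0, -1]
```

View pics/t3.png

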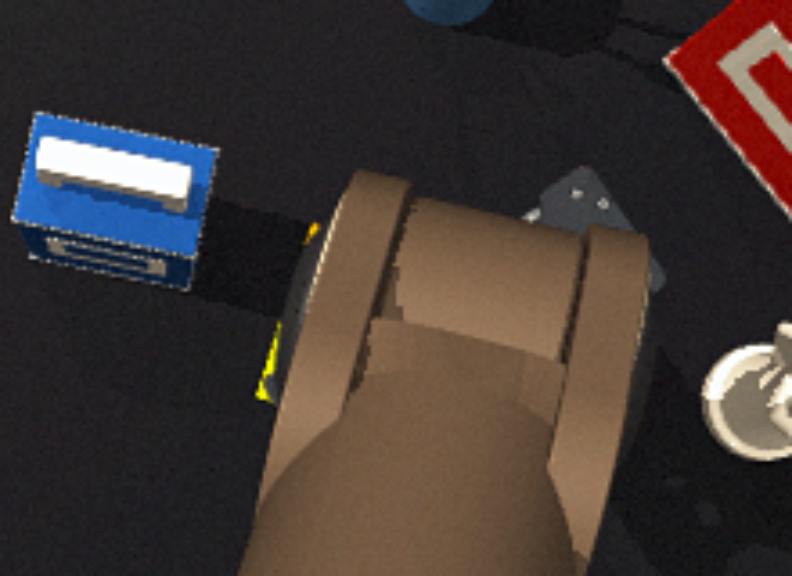

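The top view is blocked by the arm and the bystanders are undisturbed. By kinematics R sits 1 mm from its final place. Now I'll set the tin down.

Call:
drive_tool:
  series: [0.9, 0, 0.25, 0, -0.05, 0, -1, 1.8, 0, 0.47, 0, -0.1, 0, -1, 2.65, 0, 0.73, 0, -0.15, 0, -1, 3.35, 0, 0.97, 0, -0.19, 0, -1, 3.87, 0, 1.17, 0, -0.22, 0, -1, 3.87, 0, 1.22, 0, -0.22, 0, -1, 3.87, 0, 1.22, 0, -0.22, 0, -1]

```text
t: 8.9
ee_pos: [0.5593, -0.1722, 0.1817]
ee_rot: [0.875, -0.484, 0.001, 0.0]
force: [-0.2, 0.3, -3.9]
finger_gap: 0.204
```

```bash
python3 - <<'E'
from est import *
im=imaging.read_camera("scene");i=imaging.camera_info("scene")
T,M,G=est()
x,y=M[:2,3];yaw=np.arctan2(M[1,0],M[0,0])
for q in boxpts(x,y,yaw):
    uv=P(i,q)
    for a in range(8):
        for j in(1,2,4):
            if not a&j: cv2.line(im,tuple(int(t) for t in uv[a]),tuple(int(t) for t in uv[a|j]),(0,255,0),1)
cv2.imwrite("pics/s4.png",cv2.resize(im[80:280,220:460],(720,600),interpolation=cv2.INTER_CUBIC))
E
```

```text
t 8.95 pos [ 0.5593 -0.1717  0.1817] F [ 0.5 -0.6 -7.3] tq [-0.37 -0.02  0.05] gap 17.7
tilt 0.002 yaw -1.0101458311105544 L [ 5.844e-01 -1.209e-01  1.000e-04] R [ 0.4997 -0.174  -0.    ] L0 [ 0.58715779 -0.11758868]
```

View pics/s4.png

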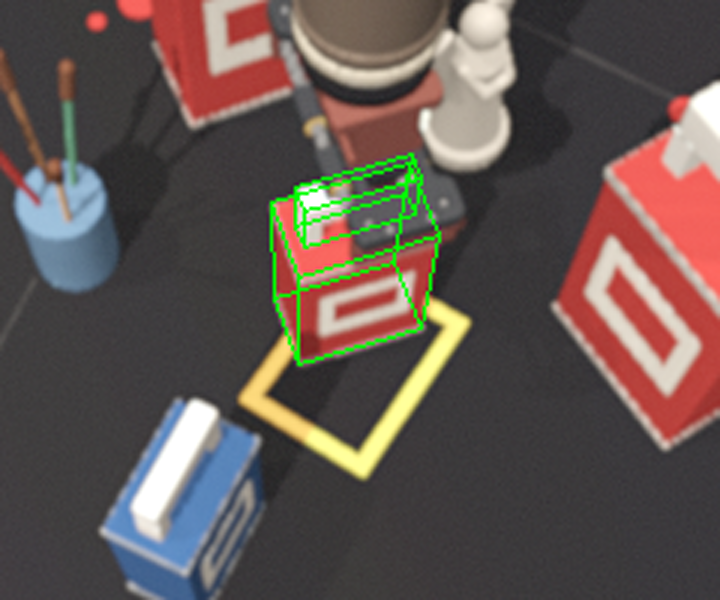

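The tin stands flat, and the tracked model lies on the image. Now the second tip and swing.

```bash
python3 - <<'E'
from est import *
T,M,G=est();Rf=cw(OUT,RC);R1=(M@[*RC,1])[:2]
emit([tin(-1.010,t,RC,R1,.0007)@G for t in(.05,.1,.15,.2,.22,.22)],[-1]*6)
B=tin(-1.010,.22,RC,R1,.0007)@G
Ts=[tin(-1.010+f*(.66),.22,RC,R1+f*(Rf-R1),.0007)@G for f in [k/11 for k in range(1,12)]+[1]]
emit(Ts,[-1]*12,base=B)
E
```

```text
t 8.95 pos [ 0.5593 -0.1717  0.1817] F [ 0.5 -0.6 -7.3] tq [-0.37 -0.02  0.05] gap 17.7
tilt 0.002 yaw -1.0101458311105544 L [ 5.844e-01 -1.209e-01  1.000e-04] R [ 0.4997 -0.174  -0.    ] L0 [ 0.58715779 -0.11758868]
6 [-0.88, -0.02, -0.19, -0.001, 0.048, -0, -1, -1.8, -0.02, -0.27, -0.001, 0.098, -0, -1, -2.72, -0.02, -0.31, -0.001, 0.148, -0, -1, -3.64, -0.02, -0.3, -0.001, 0.198, -0, -1, -4, -0.02, -0.29, -0.001, 0.218, -0, -1, -4, -0.02, -0.29, -0.001, 0.218, -0, -1]
12 [-0.31, 0.08, -0.07, 0.013, 0, -0.059, -1, -0.62, 0.17, -0.14, 0.026, 0, -0.117, -1, -0.92, 0.28, -0.21, 0.039, 0, -0.176, -1, -1.22, 0.41, -0.27, 0.052, 0, -0.234, -1, -1.51, 0.56, -0.34, 0.065, 0, -0.293, -1, -1.79, 0.72, -0.4, 0.079, 0, -0.351, -1, -2.06, 0.9, -0.46, 0.092, 0, -0.41, -1, -2.31, 1.1, -0.52, 0.105, 0, -0.468, -1, -2.56, 1.31, -0.57, 0.118, 0, -0.527, -1, -2.8, 1.53, -0.62, 0.131, 0, -0.586, -1, -3.02, 1.77, -0.67, 0.144, 0, -0.644, -1, -3.02, 1.77, -0.67, 0.144, 0, -0.644, -1]
```

Call:
drive_tool:
  series: [-0.9, 0, -0.2, 0, 0.05, 0, -1, -1.8, 0, -0.28, 0, 0.1, 0, -1, -2.7, 0, -0.31, 0, 0.15, 0, -1, -3.65, 0, -0.3, 0, 0.2, 0, -1, -4.0, 0, -0.3, 0, 0.22, 0, -1, -4.0, 0, -0.3, 0, 0.22, 0, -1]

```text
t: 9.7
ee_pos: [0.5372, -0.1361, 0.184]
ee_rot: [0.87, -0.48, 0.095, 0.052]
force: [-0.2, -0.0, -7.8]
finger_gap: 0.199
```

```bash
python3 - <<'E'
from est import *
imaging.read_camera("scene")
T,M,G=est();Rf=cw(OUT,RC);R1=(M@[*RC,1])[:2]
Ts=[tin(-1.010+f*(.66),.22,RC,R1+f*(Rf-R1),.0007)@G for f in [k/11 for k in range(1,12)]+[1]]
emit(Ts,[-1]*12)
E
```

```text
t 9.75 pos [ 0.5374 -0.1368  0.1841] F [ 0.5  0.5 -8.6] tq [0.63 0.51 0.03] gap 17.2
tilt 0.218 yaw -1.009605102371661 L [ 5.835e-01 -1.197e-01  3.000e-04] R [ 4.989e-01 -1.729e-01  3.000e-04] L0 [ 0.58715779 -0.11758868]
12 [-0.32, 0.07, -0.11, 0.013, 0.002, -0.058, -1, -0.61, 0.16, -0.18, 0.026, 0.002, -0.117, -1, -0.9, 0.27, -0.24, 0.039, 0.001, -0.175, -1, -1.19, 0.4, -0.3, 0.052, 0.001, -0.234, -1, -1.46, 0.55, -0.37, 0.065, 0.001, -0.293, -1, -1.73, 0.71, -0.42, 0.078, 0.001, -0.351, -1, -1.99, 0.89, -0.48, 0.091, 0.001, -0.41, -1, -2.23, 1.08, -0.54, 0.104, 0.001, -0.468, -1, -2.47, 1.29, -0.59, 0.117, 0.001, -0.527, -1, -2.69, 1.51, -0.64, 0.13, 0.001, -0.585, -1, -2.9, 1.75, -0.68, 0.143, 0.001, -0.644, -1, -2.9, 1.75, -0.68, 0.143, 0.001, -0.644, -1]
```

Call:
drive_tool:
  series: [-0.3, 0.07, -0.1, 0.013, 0, -0.06, -1, -0.6, 0.16, -0.17, 0.026, 0, -0.12, -1, -0.9, 0.27, -0.23, 0.039, 0, -0.175, -1, -1.2, 0.4, -0.3, 0.052, 0, -0.235, -1, -1.45, 0.55, -0.36, 0.065, 0, -0.295, -1, -1.75, 0.71, -0.42, 0.078, 0, -0.35, -1, -2.0, 0.89, -0.48, 0.091, 0, -0.41, -1, -2.25, 1.08, -0.54, 0.104, 0, -0.47, -1, -2.45, 1.3, -0.59, 0.117, 0, -0.525, -1, -2.7, 1.5, -0.64, 0.13, 0, -0.585, -1, -2.9, 1.75, -0.68, 0.143, 0, -0.645, -1, -2.9, 1.75, -0.68, 0.143, 0, -0.645, -1]

```text
t: 11.25
ee_pos: [0.5064, -0.1228, 0.1844]
ee_rot: [0.979, -0.174, 0.107, 0.019]
force: [-0.4, 0.8, -8.3]
finger_gap: 0.202
```

```bash
python3 - <<'E'
from est import *
im=imaging.read_camera("scene");cv2.imwrite("pics/s5.png",cv2.resize(im[80:280,220:460],(720,600),interpolation=cv2.INTER_CUBIC))
T,M,G=est();print(OUT,cw(OUT,RC),cw(OUT,LC))
Lc=(M@[*RC,1])[:2];yaw=-.35
emit([tin(yaw,t,RC,Lc,z)@G for t,z in((.17,0),(.12,0),(.07,0),(.03,0),(0,0),(0,-.0005),(0,-.0005))],[-1]*7)
E
```

```text
t 11.3 pos [ 0.5067 -0.1226  0.1845] F [-0.3  0.4 -8.2] tq [ 0.23  0.76 -0.03] gap 17.8
tilt 0.219 yaw -0.3528615904795751 L [ 0.5329 -0.0811  0.0007] R [ 0.4984 -0.1749  0.0007] L0 [ 0.58715779 -0.11758868]
[ 0.544  -0.1365 -0.35  ] [ 0.49867393 -0.1731817 ] [ 0.53296371 -0.07924443]
7 [0.86, 0.01, 0.23, 0.001, -0.049, -0.003, -1, 1.76, 0.01, 0.45, 0.001, -0.099, -0.003, -1, 2.64, 0.01, 0.71, 0.001, -0.149, -0.003, -1, 3.33, 0, 0.95, 0.001, -0.189, -0.003, -1, 3.85, 0, 1.15, 0.001, -0.219, -0.003, -1, 3.84, 0, 1.2, 0.001, -0.219, -0.003, -1, 3.84, 0, 1.2, 0.001, -0.219, -0.003, -1]
```

View pics/s5.png

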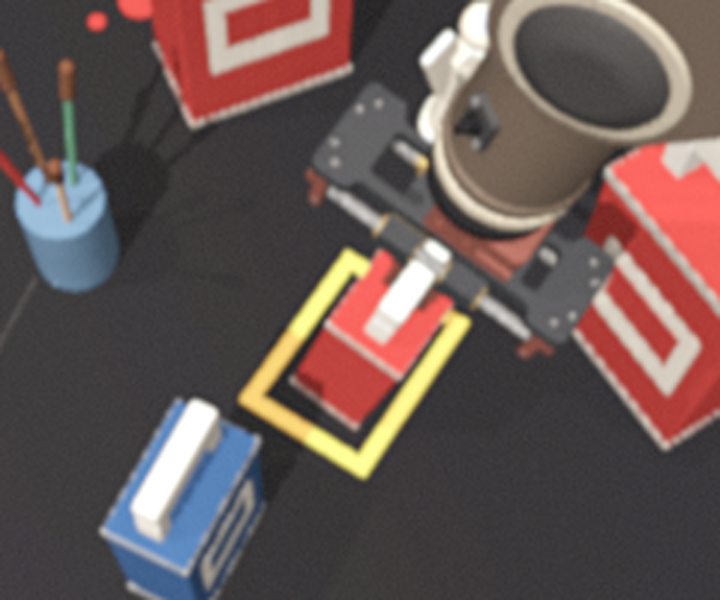

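The tin is inside the outline and still tipped, and the corners read within 2 mm of their final places. I'll set it down and release.

Call:
drive_tool:
  series: [0.87, 0, 0.23, 0, -0.05, 0, -1, 1.76, 0, 0.45, 0, -0.1, 0, -1, 2.64, 0, 0.71, 0, -0.15, 0, -1, 3.33, 0, 0.95, 0, -0.19, 0, -1, 3.85, 0, 1.15, 0, -0.219, 0, -1, 3.85, 0, 1.22, 0, -0.219, 0, -1, 3.85, 0, 1.22, 0, -0.219, 0, -1]

```text
t: 12.18
ee_pos: [0.5459, -0.1361, 0.1817]
ee_rot: [0.985, -0.174, 0.002, 0.001]
force: [1.7, -1.9, -1.7]
finger_gap: 0.2
```

```bash
python3 - <<'E'
from est import *
imaging.read_camera("scene")
est()
E
```

```text
t 12.225 pos [ 0.5458 -0.136   0.1818] F [ 2.8 -2.5 -2.1] tq [-0.66 -0.81 -0.03] gap 17.4
tilt 0.005 yaw -0.3505178543166072 L [ 0.5349 -0.0808  0.    ] R [ 5.006e-01 -1.748e-01  1.000e-04] L0 [ 0.58715779 -0.11758868]
```

Call:
drive_tool:
  series: [0, 0, 0, 0, 0, 0, 0, 0, 0, 0, 0, 0, 0, 0.3, 0, 0, 0, 0, 0, 0, 0.3, 0, 0, 0, 0, 0, 0, 0.3, 0, 0, 0, 0, 0, 0, 0.3, 0, 0, -1, 0, 0, 0, 0.3, 0, 0, -3, 0, 0, 0, 0.3, 0, 0, -7, 0, 0, 0, 0.3, 0, 0, -12, 0, 0, 0, 0.3, 0, 0, -12, 0, 0, 0, 0.3]

```text
t: 13.48
ee_pos: [0.5464, -0.1363, 0.3054]
ee_rot: [0.985, -0.174, 0.004, -0.0]
force: [0.1, 0.1, -0.5]
finger_gap: 0.648
```

```bash
python3 - <<'E'
from est import *
i=imaging.camera_info("scene");im=imaging.read_camera("scene");cv2.imwrite("pics/s6.png",cv2.resize(im[80:280,220:460],(720,600),interpolation=cv2.INTER_CUBIC))
j=imaging.camera_info("wrist");w=imaging.read_camera("wrist");cv2.imwrite("pics/w6.png",w)
T,M,G=est()
m=[]
L=masks_of("scene","red_tin")
uv=P(i,[[.544,-.1365,.09]])[0]
b=min(L,key=lambda d:np.hypot(*(np.array(d["position"])-uv)));print(b["position"],uv,b["score"],b["region"].sum())
print(fit({"scene":b["region"].astype(float)},{"scene":i},[.545,-.1365,-.35]))
L=masks_of("wrist","red_tin")
uv=P(j,[[.544,-.1365,.146]])[0]
b=min(L,key=lambda d:np.hypot(*(np.array(d["position"])-uv)));print(b["position"],uv,b["score"],b["region"].sum())
print(fit({"wrist":b["region"].astype(float)},{"wrist":j},[.545,-.1365,-.35]))
E
```

```text
t 13.575 pos [ 0.5448 -0.1353  0.3016] F [ 0.5  0.2 -1.1] tq [-0.07  0.07  0.07] gap 57.0
tilt 0.002 yaw -0.34979371420156924 L [ 0.5335 -0.0799  0.12  ] R [ 0.4992 -0.1738  0.12  ] L0 [ 0.58715779 -0.11758868]
[340.2, 182.9] [339.85660606 182.48934689] 0.75 2554
(array([ 0.54658341, -0.13870442, -0.32039704]), np.float64(159.76470588235296))
[319.4, 217.2] [316.45821467 226.98466925] 0.83 9890
(array([ 0.54609781, -0.13832958, -0.35564823]), np.float64(269.79999999999995))
```

View pics/s6.png

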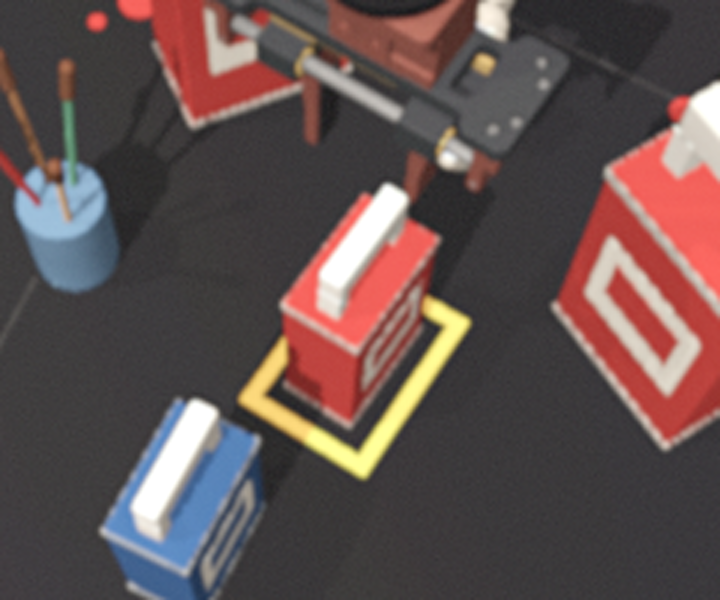

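View pics/w6.png

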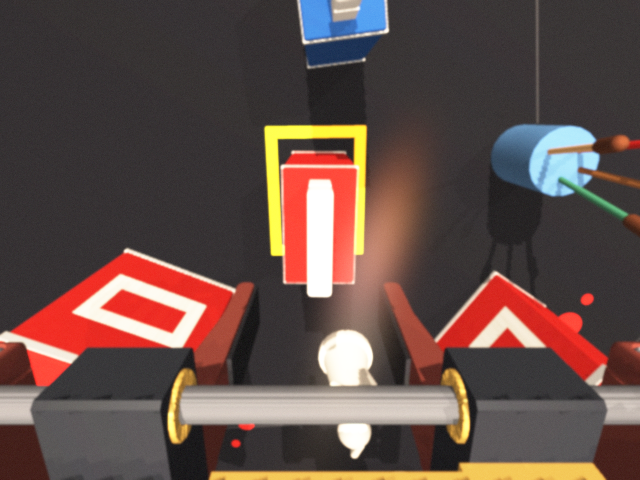

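The tin stands upright inside the outline and square with it in both views. It measures about 3 mm off centre, the gripper is clear, and the bystanders are untouched. Handing in.

```bash
python3 -c "
from station import workorder
print(workorder.hand_in())"
```

```text
the job is handed in; nothing more can be done
None
```

The red tin is on its taped spot, standing upright and released, and the job was handed in at about 13.7 s of the 38 s allowed. No verdict came back.

**What I did:** I gripped the handle, tipped the tin about 12.5° and swung it about 35° on its left front corner. I set it down flat, tipped it again, swung it about 38° back on its right front corner, set it down, let go and backed off upwards.

**Last checks:**
- **Position:** the tin's middle is about 3 mm from the outline's middle, by fits in both the scene and wrist pictures.
- **Squareness:** it is square within about 2°. The wrist fit gave 0.3° and the scene fit 1.7°; the two fits differ by 2°.
- **Pivot corners:** by tracking the gripper, the left corner stayed within about 5 mm of its start in the first swing. The right corner ended the second swing within about 2 mm of its place, and the front corners showed no more than 1 mm of lift wherever I read them.
- **Forces:** readings at the end of each move were at most about 9 N, roughly the tin's weight.
- **Bystanders:** the blue tin and brush pot stand where they did in the pictures, and the angel looks undisturbed. I judged this by eye.

**What disagreed:** on the first look the network's scene mask picked one of the larger look-alike tins. I used a colour mask instead, and that fit agreed with the top and wrist views.

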